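# Proof-test the friction hinge of a tool chest lid

### The job

Test the friction hinge of the small wooden tool chest: lift the lid by its steel bar handle to about 40 degrees, let go completely and give it two seconds to show that it stays there by itself. Then press straight down on the rolled front edge of the lid, beside the handle, gently with about 6 newtons (never more than 12) for a second, so that the lid does not give way, and leave the lid standing open by itself without having dropped or slammed it. Do not shift the other things on the bench.

Things in the scene. Friction and masses are not known exactly. Their poses are not given: they have to be found in the camera images.
- chest: small wooden tool chest, fixed to the bench, 160 deep (x) x 200 wide (y) x 85 mm high without lid; origin at the centre of its underside, x points from the front (handle side, towards the robot) to the back (hinge side), y to the left, z up
- lid (a joint): opening angle of the lid in rad: 0 = shut, grows as the front edge rises (0.70 = 40 degrees), up to 1.6. It may start slightly ajar. Stiff dry-friction hinge: the lid stays where it is left; about 2.8 N m of friction, so lifting at the handle takes 13 to 20 N and pressing straight down on the front edge with some 16 to 22 N would make it slip; below that it feels rigid
- hinge (a point): middle of the hinge line, at the back top rim of the chest, 80 mm behind its centre and 85 mm above the bench; the line runs along the chest's y axis
- handle (a point): centre of the lid's steel bar handle: a round bar 12 mm thick and 84 mm long, parallel to the chest's y axis, 50 mm in front of the lid's front edge (42 mm free gap), carried by two side arms at its ends. It moves with the lid: 214 mm from the hinge line and, with the lid shut, 6 mm above it. Site axes turn with the lid
- edge_middle (a point): middle of the rolled front edge of the lid, a dark wooden round rod 16 mm thick and 206 mm long along the chest's y axis; the point lies on its axis, 164 mm from the hinge line (and 6 mm above it with the lid shut); turns with the lid
- edge_left (a point): point on the axis of the rolled front edge, 72 mm to the left (+y of the chest) of its middle, 24 mm clear of the handle arm; the wood's top is 8 mm above it at any lid angle. A place to press
- edge_right (a point): the same, 72 mm to the right of the middle
- rule: bystander: folded wooden rule, 32x164x10 mm, origin at its underside
- bung: bystander: wooden bung, 50 mm across, 34 mm high, origin at its underside
- hoop_driver: bystander: steel-headed hoop driver with wooden handle, 48x193x34 mm, origin at its underside

How it is judged (in metres and radians):
On the way, in this order (a step that is already met when the one before it is completed fails the run):
1. the lid, lifted to between 30 and 50 degrees, is let go and stands there by itself for a second (value of joint lid between 0.52 and 0.88 rad and contact force between anything else and lid below 0.3 N and velocity of joint lid between -0.03 and 0.03 rad/s), for 1 s.
2. the fingers press on the rolled front edge with 2.5 to 10 N for 0.6 s while the lid stays between 30 and 50 degrees and does not sink (contact force between the fingers and lid_c0 between 2.5 and 10 N and value of joint lid between 0.52 and 0.88 rad and velocity of joint lid above -0.03 rad/s), for 0.6 s.
At the end, for the whole second after the job is handed in: the lid stands still by itself at 30 to 50 degrees (0.52 to 0.88 rad), touched by nothing (all of step 1).
It fails at once if the rolled front edge is pressed with more than 12 N (contact force between the fingers and lid_c0 above 12 N).
It fails at once if the lid is dropped or slammed (falls faster than 0.6 rad/s) (velocity of joint lid below -0.6 rad/s).
It fails at once if a bystander is shifted by more than 30 mm (distance of any of rule, bung, hoop_driver from where it was at the start of the episode above 0.03 m).
It also fails if it takes over 69 s, if anything falls off the work surface, if the arm or the gripper's body presses on something with over 40 N, if the wrist force passes 120 N, or if a joint passes its speed limit or range.

### The arm

A 6-joint arm with a two-finger parallel gripper is mounted at the origin on a cart in front of the work surface, level with it; the furniture and walls round the work are solid. World frame = base frame: x ahead of the robot, y to its left, z up, the work surface at z = 0. Lengths are in mm, angles in rad, forces in N, time in s.
With the tool pointing down it reaches from about 350 to 975 mm from the base axis. Payload 7.1 kg.
Tool frame: the origin (TCP) lies at the very end of the fingers, on their centre line; the grasp point (between the pads) lies tcp_to_grasp behind it (tcp_to_grasp is the distance from the TCP to the grasp point, in mm); z points along the fingers, x is the direction in which the jaws open and shut, and the axes are right-handed (so a half turn about z gives the same grasp; the last joint's range is limited). The gripper opens to 88 mm and grips with 3 to 60 N. Pads are 20 mm wide; open, the fingers measure 115 mm over their backs; the gripper's body (75 mm by 178 mm) begins 61 mm behind the grasp point.
Start: joints at [-1.15, 0.423, 1.63, -0, 1.089, -0.019], TCP at [266.114, -565.498, 222.675] pointing down, gripper open.
Joint ranges: [-3, 3], [-0.9, 2.11], [0.09, 2.58], [-1.31, 4.45], [0.11, 2.69], [-2.54, 2.54]. Speed limits (rad/s): [2.39, 2.39, 3.01, 3.14, 3.14, 3.14].

### API

Orientations are given as a rotation vector (axis times angle).
In Python, from workcell import get_obs, get_image, close_job, recognise, mark_of, tcp_to_grasp gives the robot as it stands. The module is installed in compiled form; this text tells all that it offers.
- The arm moves only by the tool move_arm, never from a script. Its argument "motion" is a list of rows, each a list of 7 numbers: the shift along the world's x, y, z in mm, then the turn, a rotation vector about the world's x, y, z in rad, then the finger opening in mm, from 0 to 87.8. A call has 1 to 5 rows; each row is the pose to reach, as a shift and turn from the pose commanded when the call began; what a row does not reach only later rows make up. A row lasts 1/12 s, in which the tool goes at most 41.7 mm and 7.16 degrees, less where a joint would pass 70% of its speed; a pose out of reach is approached as far as the arm can. A call with a gripper value outside its range is refused whole. The fingers move at their own pace and stop on an object; the grip force is fixed at half the most. Time passes only in rows, so rows that repeat a pose let the fingers close. It gives the time, the measured TCP pose, the force and the opening at its end, in the units of the state.
- get_obs(): the state, without advancing time (a new reading comes with each control period).
- get_image(name): name is "scene" or "side" or "wrist"; returns a dict with "color" (420x560x3 uint8, red, green, blue), "mtx" (3x3 intrinsics, pixels), "camera_from_world" (4x4, takes a point from world to camera coordinates). Camera axes: x right, y up, looking along -z (the intrinsics and any distortion apply to the point x, -y, -z); pixel columns grow to the right and rows downward; lengths in mm; the calibration is good to about 2 mm. A picture is of the moment at which its call begins. There is no depth.
- close_job(): hands the job in, once; it reports no verdict.
Trained networks look in a picture, given as the dict that the camera call returned (one of the last four; its "shot" number tells which), for a name from the list of things; names that differ only in an ending like _2 or _b are one class to them, and where a whole thing is asked for, a point or a joint stands for the part that bears it (a point fixed in the world has none). Each returns a list of dicts, best first, with "p" (0 to 1); they miss things now and then, are a little off and sometimes report something else, mostly with a low value. They report only what shows in the picture. A call takes as long as a camera call.
- recognise(picture, label): "bbox" ([centre column, centre row, width, height] in pixels, round what is visible of it).
- mark_of(picture, label): "location" ([row, column] in pixels: a listed point, or the origin of a listed thing).
The state is a dict: "t": time; "qpos": joint angles; "qvel": joint speeds; "joint_torque": joint torques, N m; "ee_pos": TCP position; "orientation": TCP orientation; "ft_force": force on the tool from outside, world axes, zero at the start; "moment": the same for the moment, N m; "width": finger opening in mm.
Only numpy, scipy, OpenCV 4.12 (cv2) and the standard library are available. Lean on these libraries where they do the work, as an engineer would, in place of code of your own. Each camera call takes 0.05 s, during which the arm holds its last target. There are 200 camera calls.

## Working session

There is one attempt and no reset: what is moved stays moved. The work goes in short steps, Python scripts to look and compute and a tool call to move; the robot and the scene stay as the last step left them, time stands still between calls to the robot, and variables do not carry over. Pictures are saved under pics/ and viewed, about 8 in all and at most 12, crops included, and the job is handed in when it is done.

Besides the shell and the picture viewer there is one more tool, called after "Call:" by a JSON object that holds its "name" and its "arguments". move_arm: Moves the arm, as the interface text tells. Its arguments: {"type":"object","properties":{"motion":{"type":"array"}},"required":["motion"]}

```bash
mkdir -p pics; cat > h.py <<'E'
import numpy as np, cv2
from workcell import *
def shot(n): return get_image(n)
def save(p,f): cv2.imwrite('pics/'+f,p["color"][:,:,::-1])
def ray(p,uv):
    K=p["mtx"];T=p["camera_from_world"];R=T[:3,:3];t=T[:3,3]
    d=np.linalg.inv(K)@[uv[0],uv[1],1]; d=np.array([d[0],-d[1],-d[2]])
    return -R.T@t, R.T@d/np.linalg.norm(d)
def proj(p,X):
    T=p["camera_from_world"];c=T[:3,:3]@X+T[:3,3];q=p["mtx"]@np.array([c[0],-c[1],-c[2]]);return q[:2]/q[2]
def tri(rs):
    A=0;b=0
    for o,d in rs:
        M=np.eye(3)-np.outer(d,d);A=A+M;b=b+M@o
    X=np.linalg.solve(A,b)
    return X,[round(float(np.linalg.norm((np.eye(3)-np.outer(d,d))@(X-o))),1) for o,d in rs]
E
python3 - <<'E'
from h import *
print({k:(np.round(v,3) if not isinstance(v,dict) else v) for k,v in get_obs().items()}, tcp_to_grasp)
P={n:shot(n) for n in("scene","side")}
print([k for k in P["scene"]])
cv2.imwrite('pics/a.png',np.hstack([P["scene"]["color"],P["side"]["color"]])[:,:,::-1]) if 0 else None
im=np.vstack([P["scene"]["color"],P["side"]["color"]])
for n in P: save(P[n],n+'0.png')
for l in["chest","hinge","handle","edge_middle","edge_left","edge_right","rule","bung","hoop_driver"]:
    rs=[]
    for n in P:
        m=mark_of(P[n],l)
        print(l,n,[(np.round(x["location"],1).tolist(),round(x["p"],2)) for x in m[:2]])
        if m: rs.append(ray(P[n],m[0]["location"][::-1]))
    if len(rs)==2: print('   ',tri(rs))
    for o,d in rs:
        if l in("rule","bung","hoop_driver","chest"): print('   z0',np.round(o-d*o[2]/d[2],0))
E
```

```text
{'t': np.float64(0.0), 'qpos': array([-1.15 ,  0.424,  1.631, -0.   ,  1.089, -0.019]), 'qvel': array([ 0.001,  0.   ,  0.001, -0.001,  0.001,  0.   ]), 'joint_torque': array([-0.0000e+00, -5.4462e+01, -2.7367e+01,  6.4000e-02,  2.3000e-02,
       -0.0000e+00]), 'ee_pos': array([ 265.903, -565.001,  221.898]), 'orientation': array([-2.652e+00,  1.683e+00,  2.000e-03]), 'ft_force': array([ 0.075,  0.451, -0.219]), 'moment': array([-0.042, -0.024, -0.011]), 'width': np.float64(87.801)} 18.700000000000003
['color', 'mtx', 'camera_from_world', 'shot']
chest scene [([260.7, 228.8], 0.82)]
chest side [([273.8, 226.7], 0.68)]
    (array([585.34309774, 324.24322577,  -3.87415516]), [1.9, 1.9])
   z0 [581. 328.   0.]
   z0 [585. 329.   0.]
hinge scene [([227.0, 184.3], 0.82), ([256.2, 262.2], 0.71)]
hinge side [([233.4, 183.5], 0.7), ([307.8, 343.7], 0.35)]
    (array([643.24079985, 373.40726485,  96.44381626]), [1.5, 1.5])
handle scene [([233.4, 295.0], 0.77), ([257.7, 260.5], 0.36)]
handle side [([224.6, 303.7], 0.86)]
    (array([451.1696941 , 286.74714968, 100.4723101 ]), [3.1, 3.1])
edge
[... 322 characters left out ...]
, 273.2], 0.89)]
edge_right side [([207.5, 274.2], 0.88)]
    (array([517.0131128 , 253.78958249, 113.55343186]), [3.1, 3.1])
rule scene [([273.6, 349.3], 0.79)]
rule side [([264.2, 357.5], 0.91)]
    (array([351.96699968, 244.28892496,  10.74068692]), [1.4, 1.4])
   z0 [353. 235.   0.]
   z0 [356. 224.   0.]
bung scene [([330.0, 315.2], 0.93)]
bung side [([308.7, 344.5], 0.93)]
    (array([351.77355206, 397.84983029,  11.72687142]), [0.7, 0.7])
   z0 [355. 390.   0.]
   z0 [354. 381.   0.]
hoop_driver scene [([214.6, 371.7], 0.82)]
hoop_driver side [([225.4, 364.8], 0.94)]
    (array([3.72112989e+02, 3.23229732e+01, 2.19010558e-01]), [4.8, 4.8])
   z0 [377.  30.   0.]
   z0 [367.  35.   0.]
```

View pics/scene0.png

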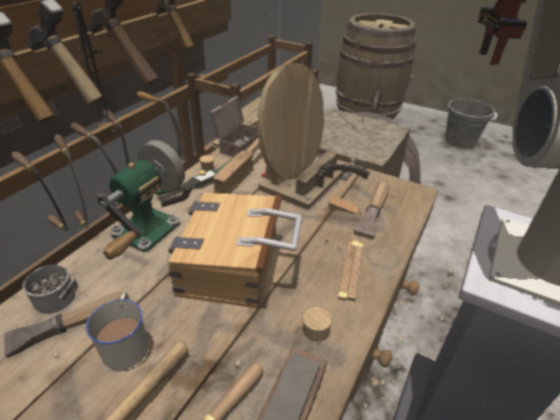

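View pics/side0.png

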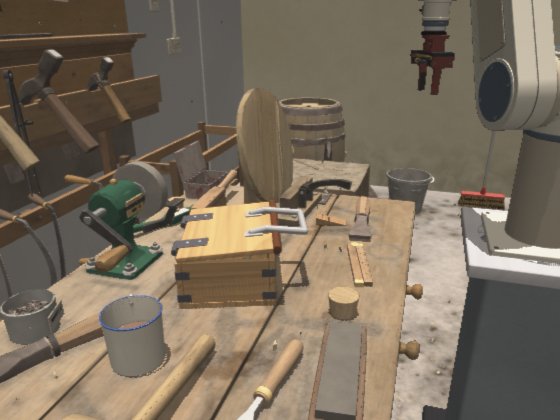

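The scene view shows the chest at about (225,245) with its bar at (297,233). The rule is at (350,268), the bung at (317,322) and the hoop driver at (372,212). The side view agrees: bar at (304,222), edge at (275,225). Next I fit the chest pose to all the marks.

```bash
cat >> h.py <<'E'
from scipy.optimize import least_squares
from scipy.spatial.transform import Rotation as Rn
def pts(v):
    x,y,w,a=v; R=Rn.from_euler('z',w).as_matrix(); L=R@Rn.from_euler('y',a).as_matrix()
    h=np.array([x,y,0])+R@[80,0,85]
    D={"chest":np.array([x,y,0]),"hinge":h}
    for n,p in dict(handle=[-214,0,6],edge_middle=[-164,0,6],edge_left=[-164,72,6],edge_right=[-164,-72,6]).items(): D[n]=h+L@p
    return D
def fit(obs,v0,fix=None):
    full=lambda v: np.r_[fix,v] if fix is not None else v
    f=lambda v: np.concatenate([proj(p,pts(full(v))[l])-uv for p,l,uv in obs])
    r=least_squares(f,v0,loss='soft_l1',f_scale=2,x_scale=([100,100,1,1] if fix is None else [1])); return full(r.x),f(r.x).reshape(-1,2)
def marks(P,ls=("chest","hinge","handle","edge_middle","edge_left","edge_right"),pm=.5):
    o=[]
    for p in P:
        for l in ls:
            m=mark_of(p,l)
            if m and m[0]["p"]>pm: o.append((p,l,np.array(m[0]["location"][::-1])))
    return o
E
python3 - <<'E'
from h import *
P=[shot("scene"),shot("side")]
o=marks(P); v,r=fit(o,[583,326,.38,.05])
print(v)
for (p,l,u),e in zip(o,r): print(l,np.round(u),np.round(e,1))
for k,x in pts(v).items(): print(k,np.round(x,1))
print(Rn.from_rotvec(get_obs()["orientation"]).as_matrix().round(3))
E
```

```text
[5.75854916e+02 3.33361185e+02 3.09580079e-01 9.47263494e-02]
chest [228. 264.] [ 1.2 -0.2]
hinge [187. 224.] [-0.1  1.5]
handle [294. 232.] [1.4 0.5]
edge_middle [268. 227.] [0.8 2.7]
edge_left [261. 257.] [-0.8  0.2]
edge_right [276. 208.] [ 0.8 -1.2]
chest [229. 277.] [ 1.  -1.7]
hinge [186. 235.] [-3.3 -0.4]
handle [304. 220.] [-1.4 -0.6]
edge_middle [276. 222.] [-1.7  0.2]
edge_left [274. 240.] [0.3 0.2]
edge_right [274. 208.] [ 0.  -0.7]
chest [575.9 333.4   0. ]
hinge [652.1 357.7  85. ]
handle [449.7 293.  111.2]
edge_middle [497.1 308.2 106.5]
edge_left [475.2 376.7 106.5]
edge_right [519.  239.6 106.5]
[[ 0.426 -0.905  0.   ]
 [-0.905 -0.426  0.   ]
 [-0.    -0.    -1.   ]]
```

Call:
{"name": "move_arm", "arguments": {"motion": [[7.4,34.3,1.1,0,0,0.0576,87],[14.7,68.6,2.2,0,0,0.115,87],[22,103,3.4,0,0,0.173,87],[29.4,137.3,4.5,0,0,0.23,87],[36.8,171.6,5.6,0,0,0.288,87]]}}

```text
t: 2.12
ee_pos: [302.9, -392.4, 228.3]
orientation: [-2.868, 1.282, -0.0]
ft_force: [1.0, -0.3, 0.5]
width: 87.0
```

Call:
{"name": "move_arm", "arguments": {"motion": [[7.4,34.3,1.1,0,0,0.0576,87],[14.7,68.6,2.2,0,0,0.115,87],[22,103,3.4,0,0,0.173,87],[29.4,137.3,4.5,0,0,0.23,87],[36.8,171.6,5.6,0,0,0.288,87]]}}

```text
t: 2.53
ee_pos: [339.8, -220.8, 234.1]
orientation: [3.022, -0.857, 0.001]
ft_force: [0.3, -0.0, 1.1]
width: 87.0
```

Call:
{"name": "move_arm", "arguments": {"motion": [[7.4,34.3,1.1,0,0,0.0576,87],[14.7,68.6,2.2,0,0,0.115,87],[22,103,3.4,0,0,0.173,87],[29.4,137.3,4.5,0,0,0.23,87],[36.8,171.6,5.6,0,0,0.288,87]]}}

```text
t: 2.95
ee_pos: [376.6, -49.1, 239.9]
orientation: [3.114, -0.414, 0.002]
ft_force: [0.8, -0.0, -0.2]
width: 86.9
```

Call:
{"name": "move_arm", "arguments": {"motion": [[7.4,34.3,1.1,0,0,0.0576,87],[14.7,68.6,2.2,0,0,0.115,87],[22,103,3.4,0,0,0.173,87],[29.4,137.3,4.5,0,0,0.23,87],[36.8,171.6,5.6,0,0,0.288,87]]}}

```text
t: 3.37
ee_pos: [413.4, 122.8, 245.4]
orientation: [-3.141, -0.038, -0.001]
ft_force: [1.8, -0.9, -0.2]
width: 87.4
```

Call:
{"name": "move_arm", "arguments": {"motion": [[7.4,34.3,1.1,0,0,0.0576,40],[14.7,68.6,2.2,0,0,0.115,40],[22,103,3.4,0,0,0.173,40],[29.4,137.3,4.5,0,0,0.23,40],[36.8,171.6,5.6,0,0,0.288,40]]}}

```text
t: 3.78
ee_pos: [450.1, 294.4, 250.8]
orientation: [-3.103, -0.488, -0.0]
ft_force: [1.4, -0.6, -0.0]
width: 57.2
```

```bash
python3 - <<'E'
from h import *
W=shot("wrist"); save(W,'w1.png'); P=[W,shot("scene"),shot("side")]
o=marks(P); v,r=fit(o,[576,333,.31,.095])
print(v)
for (p,l,u),e in zip(o,r): print(p["shot"],l,np.round(u),np.round(e,1))
for k,x in pts(v).items(): print(k,np.round(x,1))
ob=get_obs(); print(ob["ee_pos"],Rn.from_rotvec(ob["orientation"]).as_matrix().round(3),ob["qpos"])
E
```

```text
[5.76606487e+02 3.32616964e+02 3.44759966e-01 6.88459807e-02]
5 chest [393. 170.] [0.1 3.4]
5 hinge [506. 188.] [-0.7  0.4]
5 handle [278. 203.] [ 0.9 -1.7]
5 edge_middle [336. 198.] [-1.8  0.4]
5 edge_left [337. 117.] [-1.1 -0.6]
5 edge_right [331. 270.] [2.8 1. ]
6 chest [230. 260.] [-1.   2.9]
6 hinge [188. 228.] [-1.2 -1.8]
6 handle [295. 232.] [0.9 0.6]
6 edge_middle [272. 230.] [-1.9  0.7]
6 edge_left [263. 254.] [-1.   2.9]
6 edge_right [276. 207.] [0.7 0.5]
7 chest [224. 277.] [ 5.9 -1.3]
7 hinge [184. 234.] [-1.3  1.3]
7 handle [303. 222.] [-0.8 -1. ]
7 edge_middle [272. 224.] [1.7 0.3]
7 edge_left [275. 243.] [ 0.8 -1.7]
7 edge_right [274. 210.] [-1.7 -0.8]
chest [576.6 332.6   0. ]
hinge [651.9 359.7  85. ]
handle [451.4 287.6 105.7]
edge_middle [498.3 304.5 102.3]
edge_left [474.  372.3 102.3]
edge_right [522.6 236.7 102.3]
[450.11650216 292.51231264 250.67103876] [[ 0.953  0.304  0.   ]
 [ 0.304 -0.953 -0.   ]
 [ 0.     0.    -1.   ]] [ 5.54108495e-01  2.60458713e-01  1.79932976e+00 -3.92652933e-06
  1.08180048e+00  2.45081273e-01]
```

View pics/w1.png

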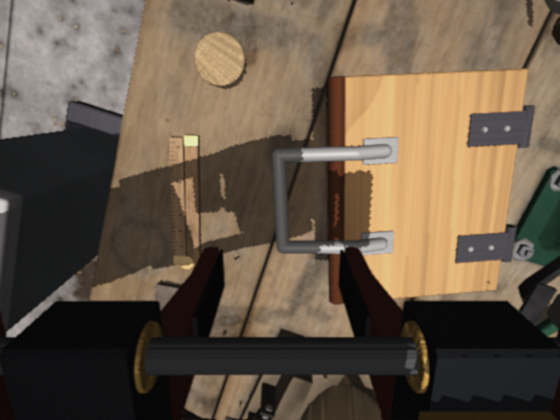

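The wrist view shows the bar running from (281,155) to (284,248), with the free gap between it and the edge at about (335,200). The fit matches the picture, so I go down over the bar.

Call:
{"name": "move_arm", "arguments": {"motion": [[1,-4.5,-30,0,0,0.035,40],[1,-4.5,-60,0,0,0.035,40],[1,-4.5,-90,0,0,0.035,40],[1,-4.5,-112,0,0,0.035,40],[1,-4.5,-120,0,0,0.035,40]]}}

```text
t: 5.25
ee_pos: [449.3, 286.9, 127.6]
orientation: [3.093, 0.537, -0.007]
ft_force: [-1.0, -0.2, 0.5]
width: 40.0
```

```bash
python3 - <<'E'
from h import *
S=shot("side"); W=shot("wrist")
c=cv2.resize(S["color"][150:290,220:400],None,fx=3,fy=3); d=cv2.resize(W["color"],(540,405))
im=np.zeros((600,800,3),np.uint8); a=cv2.resize(c,(400,311)); b=cv2.resize(d,(400,300)); im[:311,:400]=a; im[:300,400:]=b
cv2.imwrite('pics/m2.png',im[:320,:,::-1])
for p in(S,W): print([(x["location"],x["p"]) for x in mark_of(p,"handle")])
ob=get_obs(); t=Rn.from_rotvec(ob["orientation"]).as_matrix(); print(ob["ee_pos"],[proj(p,ob["ee_pos"]) for p in(S,W)],ob["width"],ob["ft_force"])
E
```

```text
[([240.9, 273.5], 0.4)]
[([251.1, 284.4], 0.73)]
[451.80516163 288.47951387 131.64377325] [array([301.74372047, 208.02390074]), array([285.44308476, 269.80089905])] 40.377896716429376 [0.37813821 0.0983553  0.14222157]
```

View pics/m2.png

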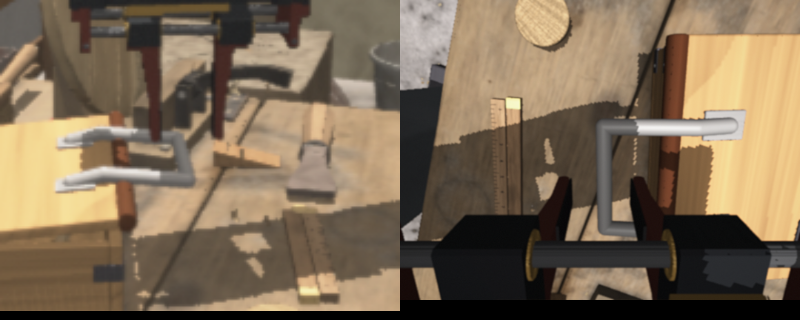

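The fingertips straddle the bar, which sits at x≈604 between tips at 565 and 635 in the crop. I descend and close.

Call:
{"name": "move_arm", "arguments": {"motion": [[0,0,-20,0,0,0,40],[0,0,-35,0,0,0,40],[0,0,-43,0,0,0,40],[0,0,-43,0,0,0,40],[0,0,-43,0,0,0,20]]}}

```text
t: 5.87
ee_pos: [451.6, 288.3, 88.6]
orientation: [-3.095, -0.538, -0.002]
ft_force: [-0.2, 0.1, -0.4]
width: 36.0
```

Call:
{"name": "move_arm", "arguments": {"motion": [[0,0,0,0,0,0,5],[0,0,0,0,0,0,5],[0,0,0,0,0,0,5],[0,0,0,0,0,0,5],[0,0,0,0,0,0,5]]}}

```text
t: 6.28
ee_pos: [451.5, 288.3, 88.3]
orientation: [-3.095, -0.538, -0.002]
ft_force: [-1.5, -2.0, 5.0]
width: 11.4
```

```bash
python3 - <<'E'
from h import *
ob=get_obs();p=ob["ee_pos"];yaw=.342;h=np.array([p[0]+213*np.cos(yaw),p[1]+213*np.sin(yaw),85]);ax=np.array([-np.sin(yaw),np.cos(yaw),0])
f=lambda d:h+Rn.from_rotvec(ax*d).apply(p-h)
D=np.arange(0,21)*.031
for c in range(4):
    print([[*np.round(f(D[5*c+i])-f(D[5*c]),1),*np.round(ax*.031*i,4)] for i in range(1,6)])
print(p,h,ob["ft_force"],ob["width"])
E
```

```text
[[np.float64(0.2), np.float64(0.1), np.float64(6.6), np.float64(-0.0104), np.float64(0.0292), np.float64(0.0)], [np.float64(0.6), np.float64(0.2), np.float64(13.2), np.float64(-0.0208), np.float64(0.0584), np.float64(0.0)], [np.float64(1.2), np.float64(0.4), np.float64(19.8), np.float64(-0.0312), np.float64(0.0876), np.float64(0.0)], [np.float64(1.9), np.float64(0.7), np.float64(26.3), np.float64(-0.0416), np.float64(0.1168), np.float64(0.0)], [np.float64(2.9), np.float64(1.0), np.float64(32.8), np.float64(-0.052), np.float64(0.146), np.float64(0.0)]]
[[np.float64(1.2), np.float64(0.4), np.float64(6.5), np.float64(-0.0104), np.float64(0.0292), np.float64(0.0)], [np.float64(2.5), np.float64(0.9), np.float64(12.9), np.float64(-0.0208), np.float64(0.0584), np.float64(0.0)], [np.float64(4.0), np.float64(1.4), np.float64(19.3), np.float64(-0.0312), np.float64(0.0876), np.float64(0.0)], [np.float64(5.7), np.float64(2.0), np.float64(25.7), np.float64(-0.0416), np.float64(0.1168), np.float64(0.0)], [np.float64(7.6), np.float64(2.7), np.float64(32.0), np.float64(-0.052), np.float64(0.146), np
[... 573 characters left out ...]
]
[[np.float64(3.0), np.float64(1.1), np.float64(5.8), np.float64(-0.0104), np.float64(0.0292), np.float64(0.0)], [np.float64(6.1), np.float64(2.2), np.float64(11.5), np.float64(-0.0208), np.float64(0.0584), np.float64(0.0)], [np.float64(9.4), np.float64(3.3), np.float64(17.1), np.float64(-0.0312), np.float64(0.0876), np.float64(0.0)], [np.float64(12.8), np.float64(4.6), np.float64(22.6), np.float64(-0.0416), np.float64(0.1168), np.float64(0.0)], [np.float64(16.5), np.float64(5.9), np.float64(28.0), np.float64(-0.052), np.float64(0.146), np.float64(0.0)]]
[451.53299712 288.25726647  88.31581998] [652.19727386 359.69148825  85.        ] [-1.54900718 -1.97227151  4.96470447] 11.363380012233476
```

Call:
{"name": "move_arm", "arguments": {"motion": [[0.2,0.1,6.6,-0.0104,0.0292,0,5],[0.6,0.2,13.2,-0.0208,0.0584,0,5],[1.2,0.4,19.8,-0.0312,0.0876,0,5],[1.9,0.7,26.3,-0.0416,0.1168,0,5],[2.9,1.0,32.8,-0.052,0.146,0,5]]}}

```text
t: 6.7
ee_pos: [453.8, 289.1, 119.2]
orientation: [3.06, 0.532, -0.24]
ft_force: [3.0, 4.1, -16.3]
width: 11.3
```

Call:
{"name": "move_arm", "arguments": {"motion": [[1.2,0.4,6.5,-0.0104,0.0292,0,5],[2.5,0.9,12.9,-0.0208,0.0584,0,5],[4.0,1.4,19.3,-0.0312,0.0876,0,5],[5.7,2.0,25.7,-0.0416,0.1168,0,5],[7.6,2.7,32.0,-0.052,0.146,0,5]]}}

```text
t: 7.12
ee_pos: [460.8, 291.7, 150.6]
orientation: [3.007, 0.522, -0.475]
ft_force: [0.9, 2.6, -16.2]
width: 11.2
```

Call:
{"name": "move_arm", "arguments": {"motion": [[2.1,0.7,6.2,-0.0104,0.0292,0,5],[4.3,1.5,12.4,-0.0208,0.0584,0,5],[6.8,2.4,18.4,-0.0312,0.0876,0,5],[9.4,3.3,24.4,-0.0416,0.1168,0,5],[12.2,4.3,30.3,-0.052,0.146,0,5]]}}

```text
t: 7.53
ee_pos: [472.2, 296.0, 180.6]
orientation: [2.937, 0.51, -0.704]
ft_force: [-4.4, 2.5, -15.0]
width: 11.3
```

Call:
{"name": "move_arm", "arguments": {"motion": [[3.0,1.1,5.8,-0.0104,0.0292,0,5],[6.1,2.2,11.5,-0.0208,0.0584,0,5],[9.4,3.3,17.1,-0.0312,0.0876,0,5],[12.8,4.6,22.6,-0.0416,0.1168,0,5],[16.5,5.9,28.0,-0.052,0.146,0,5]]}}

```text
t: 7.95
ee_pos: [488.0, 301.9, 208.7]
orientation: [2.851, 0.496, -0.925]
ft_force: [-8.6, 2.2, -11.3]
width: 11.2
```

```bash
python3 - <<'E'
from h import *
P=[shot("scene"),shot("side"),shot("wrist")]
o=marks(P,("handle","edge_middle","edge_left","edge_right"),.3); v,r=fit(o,[.6],fix=[576.6,333,.342])
print(v)
for (p,l,u),e in zip(o,r): print(p["shot"],l,np.round(u),np.round(e,1))
save(P[1],'s3.png')
ob=get_obs(); print(ob["ee_pos"],ob["ft_force"],ob["width"])
M=Rn.from_rotvec(ob["orientation"]).as_matrix(); print(M.round(3), ob["qpos"])
E
```

```text
[5.76600000e+02 3.33000000e+02 3.42000000e-01 6.82503696e-01]
10 handle [268. 174.] [1.6 1.4]
10 edge_middle [251. 188.] [-3.9  0.8]
10 edge_left [241. 214.] [-3.4 -0.1]
10 edge_right [257. 164.] [-0.9  2.1]
11 handle [270. 162.] [ 2.2 -4.2]
11 edge_middle [249. 175.] [1.3 1.1]
11 edge_left [249. 193.] [-0.1 -3. ]
11 edge_right [252. 165.] [-1.9 -1.5]
12 handle [281. 288.] [ 0.2 -1. ]
12 edge_middle [393. 281.] [-2.3  2.7]
[488.55904459 302.10270252 209.36349211] [-5.91696093  1.8408645  -6.49237075] 11.165776235612585
[[ 0.764  0.337 -0.55 ]
 [ 0.275 -0.941 -0.195]
 [-0.584 -0.002 -0.812]] [0.48720075 0.6820447  1.35909651 0.08608113 1.71865374 0.12817472]
```

View pics/s3.png

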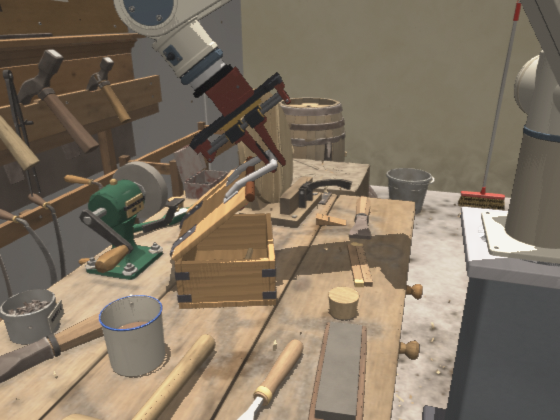

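The side view shows the lid standing at about 40° with its bar at (272,162) between the fingers. I let go and back out along the tool axis.

Call:
{"name": "move_arm", "arguments": {"motion": [[0,0,0,0,0,0,5],[0,0,0,0,0,0,40],[0,0,0,0,0,0,40],[0,0,0,0,0,0,40],[0,0,0,0,0,0,40]]}}

```text
t: 9.12
ee_pos: [490.6, 301.9, 211.0]
orientation: [2.855, 0.496, -0.914]
ft_force: [1.0, -0.3, -0.2]
width: 34.2
```

Call:
{"name": "move_arm", "arguments": {"motion": [[0,0,0,0,0,0,40],[5.5,1.95,8.1,0,0,0,40],[16.5,5.9,24.4,0,0,0,40],[33,11.7,48.7,0,0,0,40],[49.5,17.6,73,0,0,0,40]]}}

```text
t: 9.53
ee_pos: [540.3, 319.6, 285.2]
orientation: [2.854, 0.496, -0.916]
ft_force: [-0.5, 0.0, 0.3]
width: 40.1
```

Call:
{"name": "move_arm", "arguments": {"motion": [[0,0,8,0.0416,-0.1168,0,20],[0,0,15,0.0832,-0.2336,0,0],[0,0,15,0.1248,-0.3504,0,0],[0,0,15,0.1664,-0.4672,0,0],[0,0,15,0.208,-0.584,0,0]]}}

```text
t: 9.95
ee_pos: [541.0, 320.0, 301.1]
orientation: [-3.093, -0.537, -0.014]
ft_force: [-1.1, -0.3, -0.3]
width: 10.3
```

Call:
{"name": "move_arm", "arguments": {"motion": [[0,0,0,0,0,0,0],[0,0,0,0,0,0,0],[0,0,0,0,0,0,0],[0,0,0,0,0,0,0],[0,0,0,0,0,0,0]]}}

```text
t: 10.37
ee_pos: [541.0, 319.9, 298.4]
orientation: [3.095, 0.537, -0.002]
ft_force: [0.3, -0.9, -0.7]
width: 0.6
```

```bash
python3 - <<'E'
from h import *
P=[shot("scene"),shot("side"),shot("wrist")]
o=marks(P,("handle","edge_middle","edge_left","edge_right"),.3); v,r=fit(o,[.6],fix=[576.6,333,.342])
print(v)
for (p,l,u),e in zip(o,r): print(p["shot"],l,np.round(u),np.round(e,1))
for k,x in pts(v).items(): print(k,x.round(1))
ob=get_obs(); print(ob["ee_pos"],ob["ft_force"],ob["width"],ob["t"])
M=Rn.from_rotvec(ob["orientation"]).as_matrix(); print(M.round(3))
E
```

```text
[5.76600000e+02 3.33000000e+02 3.42000000e-01 6.72849491e-01]
13 handle [266. 176.] [4.8 0.6]
13 edge_middle [250. 186.] [-1.4  2.9]
13 edge_left [239. 214.] [-1.1  0.3]
13 edge_right [260. 168.] [-3.1 -1.1]
14 handle [272. 161.] [ 1.2 -3. ]
14 edge_middle [250. 176.] [ 0.8 -0. ]
14 edge_left [249. 194.] [ 0.9 -3. ]
14 edge_right [253. 165.] [-1.6 -1. ]
15 handle [218. 218.] [-2.4  1.1]
15 edge_middle [274. 204.] [-1.   2.2]
15 edge_left [272. 110.] [0.2 0.4]
chest [576.6 333.    0. ]
hinge [652.  359.8  85. ]
handle [497.8 305.  223.1]
edge_middle [534.7 318.1 191.9]
edge_left [510.5 385.9 191.9]
edge_right [558.8 250.2 191.9]
[539.78044907 319.52420606 298.86616232] [ 0.25532159 -0.05393473 -0.51951616] 0.38415527410507955 11.1167
[[ 0.941  0.337  0.   ]
 [ 0.337 -0.941  0.   ]
 [ 0.    -0.    -1.   ]]
```

Call:
{"name": "move_arm", "arguments": {"motion": [[-10,22,-10,0,0,0,0],[-20,45,-35,0,0,0,0],[-29.5,66.5,-62,0,0,0,0],[-29.5,66.5,-80,0,0,0,0],[-29.5,66.5,-86,0,0,0,0]]}}

```text
t: 11.53
ee_pos: [508.2, 386.0, 209.5]
orientation: [3.092, 0.54, -0.007]
ft_force: [0.7, 0.0, 0.3]
width: 0.7
```

```bash
python3 - <<'E'
from h import *
P=[shot("scene"),shot("side"),shot("wrist")]
im=np.zeros((400,800,3),np.uint8); im[:300,400:]=cv2.resize(P[2]["color"],(400,300)); im[:400,:400]=cv2.resize(P[1]["color"][140:240,200:300],(400,400),interpolation=cv2.INTER_CUBIC)
cv2.imwrite('pics/m4.png',im[:,:,::-1])
ob=get_obs(); e=ob["ee_pos"]; print(e,ob["ft_force"],ob["t"],[proj(p,e) for p in P])
for p in P: print([(np.round(x["location"][::-1]),round(x["p"],2)) for x in mark_of(p,"edge_left")[:1]],proj(p,np.array([510.5,385.9,191.9])))
E
```

```text
[510.6176747  385.74260623 213.03215552] [ 0.20715535 -0.63762    -0.15850947] 11.6833 [array([237.46004338, 204.01972463]), array([249.36386857, 177.78566616]), array([281.75643531, 268.67573138])]
[(array([237., 213.]), 0.78)] [237.97654819 214.53765569]
[(array([247., 194.]), 0.58)] [249.8620856  190.73097666]
[(array([285., 251.]), 0.95)] [281.67468611 251.09162003]
```

View pics/m4.png

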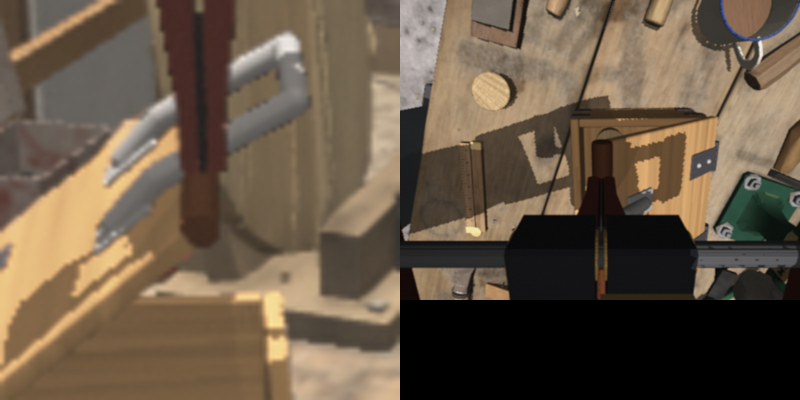

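The closed fingers hang just over the rolled edge, beside the left arm of the handle. The tip is at (205,170) in the side crop and the rod end at (200,225). Now I come down gently.

Call:
{"name": "move_arm", "arguments": {"motion": [[0,0,-1.5,0,0,0,0],[0,0,-3,0,0,0,0],[0,0,-4.5,0,0,0,0],[0,0,-6,0,0,0,0],[0,0,-7,0,0,0,0]]}}

```text
t: 12.25
ee_pos: [510.3, 385.9, 205.6]
orientation: [3.095, 0.537, -0.0]
ft_force: [-0.4, 0.2, 0.4]
width: 0.7
```

Call:
{"name": "move_arm", "arguments": {"motion": [[0,0,0,0,0,0,0],[0,0,-0.3,0,0,0,0],[0,0,-0.6,0,0,0,0],[0,0,-0.9,0,0,0,0],[0,0,-1.2,0,0,0,0]]}}

```text
t: 12.67
ee_pos: [510.3, 386.1, 204.6]
orientation: [-3.095, -0.538, -0.0]
ft_force: [0.3, -0.1, 0.3]
width: 0.1
```

Call:
{"name": "move_arm", "arguments": {"motion": [[0,0,-0.3,0,0,0,0],[0,0,-0.6,0,0,0,0],[0,0,-0.9,0,0,0,0],[0,0,-1.2,0,0,0,0],[0,0,-1.2,0,0,0,0]]}}

```text
t: 13.08
ee_pos: [510.3, 386.0, 203.3]
orientation: [3.095, 0.538, -0.0]
ft_force: [0.8, 0.3, 0.3]
width: 0.6
```

Call:
{"name": "move_arm", "arguments": {"motion": [[0,0,-0.3,0,0,0,0],[0,0,-0.6,0,0,0,0],[0,0,-0.9,0,0,0,0],[0,0,-1.2,0,0,0,0],[0,0,-1.2,0,0,0,0]]}}

```text
t: 13.5
ee_pos: [510.3, 386.0, 202.1]
orientation: [3.095, 0.538, -0.0]
ft_force: [-0.7, -0.5, 0.3]
width: 0.7
```

Call:
{"name": "move_arm", "arguments": {"motion": [[0,0,-0.3,0,0,0,0],[0,0,-0.6,0,0,0,0],[0,0,-0.9,0,0,0,0],[0,0,-1.2,0,0,0,0],[0,0,-1.2,0,0,0,0]]}}

```text
t: 13.92
ee_pos: [510.4, 386.1, 201.5]
orientation: [-3.095, -0.538, -0.0]
ft_force: [-1.1, -1.1, 4.1]
width: 0.7
```

Contact, at 4 N. I add a little and hold.

Call:
{"name": "move_arm", "arguments": {"motion": [[0,0,-0.1,0,0,0,0],[0,0,-0.2,0,0,0,0],[0,0,-0.2,0,0,0,0],[0,0,-0.2,0,0,0,0],[0,0,-0.2,0,0,0,0]]}}

```text
t: 14.33
ee_pos: [510.4, 386.1, 201.6]
orientation: [-3.095, -0.538, -0.001]
ft_force: [-2.0, -1.8, 7.0]
width: 0.7
```

Call:
{"name": "move_arm", "arguments": {"motion": [[0,0,0,0,0,0,0],[0,0,0,0,0,0,0],[0,0,0,0,0,0,0],[0,0,0,0,0,0,0],[0,0,0,0,0,0,0]]}}

```text
t: 14.75
ee_pos: [510.4, 386.0, 201.5]
orientation: [-3.095, -0.538, -0.001]
ft_force: [-2.0, -1.5, 6.8]
width: 0.5
```

Call:
{"name": "move_arm", "arguments": {"motion": [[0,0,0,0,0,0,0],[0,0,0,0,0,0,0],[0,0,0,0,0,0,0],[0,0,0,0,0,0,0],[0,0,0,0,0,0,0]]}}

```text
t: 15.17
ee_pos: [510.4, 386.1, 201.5]
orientation: [-3.095, -0.538, -0.001]
ft_force: [-2.9, -1.2, 6.2]
width: 0.3
```

That held at 6–7 N for more than a second and the lid did not sink. I lift straight off.

Call:
{"name": "move_arm", "arguments": {"motion": [[0,0,1,0,0,0,0],[0,0,5,0,0,0,0],[0,0,20,0,0,0,0],[0,0,50,0,0,0,0],[0,0,90,0,0,0,0]]}}

```text
t: 15.58
ee_pos: [508.8, 384.9, 288.6]
orientation: [3.092, 0.537, -0.009]
ft_force: [1.5, 1.3, -0.2]
width: 0.3
```

Call:
{"name": "move_arm", "arguments": {"motion": [[0,0,20,0,0,0,0],[0,0,20,0,0,0,0],[0,0,20,0,0,0,0],[0,0,20,0,0,0,0],[0,0,20,0,0,0,0]]}}

```text
t: 16.0
ee_pos: [509.5, 385.4, 308.8]
orientation: [3.094, 0.537, -0.005]
ft_force: [-0.7, -0.4, -0.5]
width: 0.5
```

```bash
python3 - <<'E'
from h import *
P=[shot("scene"),shot("side"),shot("wrist")]
o=marks(P,("handle","edge_middle","edge_left","edge_right"),.3); v,r=fit(o,[.6],fix=[576.6,333,.342])
print(v[3],np.abs(r).max()); save(P[1],'s5.png')
for l in("rule","bung","hoop_driver"): print(l,[[np.round(x["location"],1).tolist() for x in mark_of(p,l)[:1]] for p in P[:2]])
ob=get_obs(); print(ob["ee_pos"],ob["ft_force"],ob["t"])
E
```

```text
0.6778554304730314 2.864177823225731
rule [[[269.3, 351.4]], [[265.9, 357.5]]]
bung [[[327.6, 316.0]], [[310.0, 344.5]]]
hoop_driver [[[214.5, 373.9]], [[224.8, 361.1]]]
[510.31231585 385.98941162 310.80772175] [-0.01538853  0.02707927 -0.33041823] 17.05
```

View pics/s5.png

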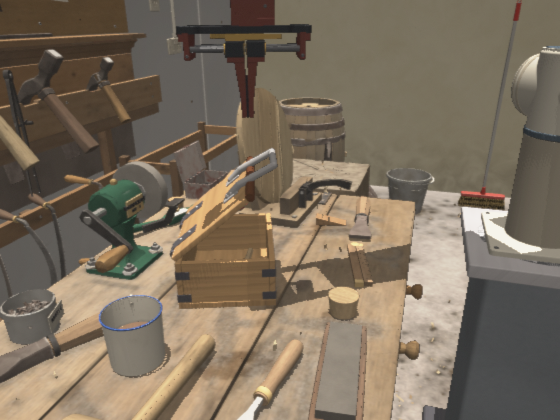

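The lid stands open at about 39° with nothing touching it: the bar is at (270,162) and the gripper is well above, with its tip near (247,110). The rule, bung and hoop driver are where they were. I hand the job in.

```bash
python3 -c "
from workcell import *
print(close_job())"
```

```text
the job is handed in; nothing more can be done
None
```

The hinge test is finished and handed in at about 17 s. The lid is standing open by itself at about 39°; handing in reported no verdict.

- **Lift and release:** I gripped the bar and lifted the lid at about 16 N. I let it go completely for more than 2 s, and it read 0.68 rad before release and 0.67 rad after.
- **Press:** I pressed straight down on the left part of the rolled edge with closed fingers for about 1.2 s. The vertical force at the readings was 4.1 N at first contact, then 6.2 to 7.0 N. The fingertip height stayed within 0.1 mm, so the lid did not give way.
- **Last checks:** After I lifted off, the lid read 0.68 rad with nothing touching it. The rule, bung and hoop driver showed within about 5 pixels of their first positions, which is about the scatter of the marks.

No check failed or disagreed. The lid angles come from the camera fit, so they are good to a few hundredths of a radian, and the force was read only at the end of each move.

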